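# Fit a probe holder into a rail clamp

### The arm

A 6-joint arm with a two-finger parallel gripper is mounted at the origin on the work surface. World frame = base frame: x ahead of the robot, y to its left, z up, the work surface at z = 0. Lengths are in m, angles in rad, forces in N, time in s.
With the tool pointing down it reaches from about 0.35 to 0.775 m from the base axis. Payload 5.5 kg.
Tool frame: the origin (TCP) lies on the centre line of the jaws, within the pads' length; the fingertips stand 11 mm ahead of it and the grasp point (between the pads) lies 8 mm behind it (env.tip_reach is the distance from the TCP to the fingertips, in m); z points along the fingers, x is the direction in which the jaws open and shut, and the axes are right-handed (so a half turn about z gives the same grasp; the last joint's range is limited). The gripper opens to 85 mm and grips with 20 to 120 N. Pads are 22 mm wide; open, the fingers measure 114 mm over their backs; the gripper's body (76 mm by 85 mm) begins 54 mm behind the grasp point. The pads swing forward as they close: fully open they stand 13 mm farther back than shut.
Start: joints at [-0.14, 0.313, 0.046, 1.304, 0, 1.431], TCP at [0.575, -0, 0.242] pointing down, gripper open.
Joint ranges: [-2.76, 2.76], [-0.86, 1.69], [-1.03, 1.26], [-2.2, 2.34], [-1.47, 1.5], [-3.14, 3.14]. Speed limits (rad/s): [2.57, 2.57, 3.14, 3.14, 3.14, 3.14].

### API

Orientations are given as a unit quaternion [w, x, y, z].
In Python, from workcell import env gives the robot as it stands.
- The arm moves only by the tool carry_out, never from a script. Its argument "moves" is one flat list of numbers, 7 for each row, row after row: the gripper command: -1 is shut, 1 is fully open, values between are in proportion, then the shift along the tool's x, y, z in m, then the turn, a rotation vector about the tool's x, y, z in degrees. A call has exactly 5 rows; each row shifts and turns the pose as measured when the row begins, along the tool's axes as they then stand; what a row does not reach is not made up. A row lasts 1/8 s, in which the tool goes at most 62.5 mm and 10.7 degrees, less where a joint would pass 70% of its speed; a pose out of reach is approached as far as the arm can. A call is refused whole if a number of a shift passes 0.0625 or a number of a turn 10.7, either way. A call with a gripper value outside its range is refused whole. The fingers move at their own pace and stop on an object; "squeeze" is the grip in N (left out, the last holds). Time passes only in rows, so rows that do not move let the fingers close, or fill a call up. It gives the time, the measured TCP pose, the force and the opening at its end, in the units of the state.
- env.get_state(): the state, without advancing time (a new reading comes with each control period).
- env.read_camera(name): name is "scene" or "side" or "wrist"; returns the picture (384x512x3 uint8, red, green, blue); there is no depth.
- env.calibration(name): a dict with "camera_matrix" (3x3 intrinsics, pixels), "k1" (the pictures are not rectified: a ray, as slopes to the right and down, at radius r is drawn at 1 + k1 r^2 times it, then the intrinsics apply), "rvec" (rotation vector, rad) and "tvec" (3), from world to camera coordinates, as OpenCV has them; the wrist camera has in their place "hand_eye" (4x4, takes a point from camera to tool coordinates, whose origin is the TCP and whose axes are the tool frame's). Camera axes: x right, y down, z forward; pixel columns grow to the right and rows downward; lengths in m; the calibration is good to about 2 mm. A picture is of the moment at which its call begins: read the wrist's pose just before it. calibration takes no time and is no camera call.
- env.hand_in(): hands the job in, once; it reports no verdict.
The state is a dict: "clock": time; "joint_pos": joint angles; "qvel": joint speeds; "tau": joint torques, N m; "tcp_pos": TCP position; "orientation": TCP orientation; "wrist_force": force on the tool from outside, world axes, zero at the start; "ft_torque": the same for the moment, N m; "finger_gap": finger opening in m.
Only numpy, scipy, OpenCV 4.12 (cv2) and the standard library are available. Lean on these libraries where they do the work, as an engineer would, in place of code of your own. Each camera call takes 0.05 s, during which the arm holds its last target. There are 200 camera calls.

### The job

Take the blue probe holder out of the storage stand and fit its square post into the brass swivel socket of the rail clamp: turn the post with a light touch until its flats match the socket, never forcing it, and lower it until its collar sits fully down. Then, with the post still in, swing the holder round so that its white cup points squarely out from the front of the clamp, away from the rail, and only after that swing the red lever fully shut to lock it. Let go and leave the other things where they are.

Things in the scene. Friction and masses are not known exactly. Their poses are not given: they have to be found in the camera images.
- holder_grip (a point): centre of the probe holder's blue hand grip, a block 30 (x) x 22 (y) x 46 mm high, from 26 mm below to 20 mm above this point; pinch it across its 22 mm (along y). The holder's own axes: z up, its cup toward -x. It weighs about 0.3 kg and starts upright in one of two loose round holes of the white storage stand (100 x 220 mm, 90 mm high), its collar resting on the stand's top
- holder_collar (a point): centre of the underside of the steel collar (42 mm wide, 8 mm thick) under the grip, on the post's axis, 34 mm below holder_grip; axes as there. Here the stand, and later the socket's rim, carries it
- post_tip (a point): centre of the end of the square steel post, 70 mm below the collar's underside. The post is 16 x 16 mm (its last 3 mm tapered to 14 mm), its flats square with the holder's x and y axes; it must be lifted 70 mm to leave the stand
- holder_cup (a point): middle of the holder's white cup (62 mm across, 45 mm tall), 80 mm from the post's axis along the holder's -x, 28 mm above the collar's underside
- socket_mouth (a point): centre of the mouth of the socket in the grey rail clamp (60 x 60 mm, 62 mm tall, fixed), at the height of the rim's flat top, 140 mm above the worktop; z up along the socket, -x out of the clamp's front, +x toward the rail, +y toward the lever. The hole is 17.4 mm square, 38 mm deep, in a brass bush 50 mm wide, then a 27 mm bore goes on, open below
- clamp: the same clamp, axes and origin as socket_mouth. Its brass bush swivels and these axes do not follow it: it was left with the hole's flats 20 to 45 degrees off the clamp's x and y, either way; this shows only to the eye or by feel. A post in it turns it with 0.2 N m, a light press does not. Over 60 N between post and clamp is forcing; half-matched flats wedge and multiply a push some 4 times
- lever_knob (a point): middle of the red upright knob (18 mm thick, 34 mm tall) at the end of the clamping lever, 5 mm above the socket's mouth and 85 mm from the lever's vertical pivot, which is 56 mm from the socket's axis along the clamp's +y
- lever (a joint): angle of the clamping lever: 0 open, pointing along the clamp's +y; it grows as the knob swings toward the clamp's -x (counter-clockwise from above) to the stop at 1.4, fully shut. Starts at 0 to 0.3, stays where left; takes about 3 N at the knob, more near the end, where its cam presses a plunger on the post below the bush
- bag_hook_mid (a point): bystander: bag hook with black grip in the stand's other hole, 120 mm from the holder (centre of its grip)
- probe_mid (a point): bystander: white and grey ultrasound probe lying on the worktop (its middle)
- ecg_yellow_mid (a point): bystander: yellow ECG limb clip, 95 mm long (its middle)
- ecg_red_mid (a point): bystander: red ECG limb clip (its middle)
- ecg_green_mid (a point): bystander: green ECG limb clip (its middle)
- pump_bottle_mid (a point): bystander: hand-gel pump bottle, 183 mm tall (its middle)
- gel_bottle_mid (a point): bystander: white gel bottle with blue cap, 155 mm tall (its middle)
- pen_cup_mid (a point): bystander: black pen cup, 95 mm tall (its middle)

How it is judged:
On the way, in this order (a step that is already met when the one before it is completed fails the run):
1. the post is threaded through the socket, collar down on it, lever still open (z of holder_collar in the frame of socket_mouth below 0.003 m and horizontal distance between holder_collar and socket_mouth below 0.004 m and angle between holder_collar's own z axis and vertical below 0.06 rad and value of joint lever below 0.7 rad), for 0.2 s.
2. the lever is shut with the holder seated and its cup pointing out from the front of the clamp (z of holder_collar in the frame of socket_mouth below 0.003 m and value of joint lever above 1.22 rad and x of holder_cup in the frame of socket_mouth below -0.05 m and y of holder_cup in the frame of socket_mouth between -0.014 and 0.014 m), for 0.2 s.
At the end, for the whole second after the job is handed in: The holder's collar sits on the socket (within 3 mm of fully down, within 4 mm of the axis, upright within 3 degrees), its cup points out from the clamp's front within about 10 degrees, the lever is shut (beyond 1.22 of 1.4 rad) and everything is released (all of step 2 and horizontal distance between holder_collar and socket_mouth below 0.004 m and angle between holder_collar's own z axis and vertical below 0.06 rad); the robot touches nothing.
It fails at once if the holder is forced against the clamp with more than 60 N before it is locked (contact force between holder and clamp above 60 N and value of joint lever below 0.7 rad).
It fails at once if the lever is swung shut (past 0.9 rad) before the holder is seated with its cup pointing out from the front (value of joint lever above 0.9 rad and (z of holder_collar in the frame of socket_mouth above 0.006 m or x of holder_cup in the frame of socket_mouth above -0.05 m or y of holder_cup in the frame of socket_mouth above 0.02 m or y of holder_cup in the frame of socket_mouth below -0.02 m)).
It fails at once if another thing is pushed or knocked over (moved more than 30 mm) (distance of any of bag_hook_mid, probe_mid, ecg_yellow_mid, ecg_red_mid, ecg_green_mid, pump_bottle_mid, gel_bottle_mid, pen_cup_mid from where it was at the start of the episode above 0.03 m).
It also fails if it takes over 67 s, if anything falls off the work surface, if the arm or the gripper's body presses on something with over 40 N, if the wrist force passes 120 N, or if a joint passes its speed limit or range.

## Working session

There is one attempt and no reset: what is moved stays moved. The work goes in short steps, Python scripts to look and compute and a tool call to move; the robot and the scene stay as the last step left them, time stands still between calls to the robot, and variables do not carry over. Pictures are saved under pics/ and viewed, about 8 in all and at most 12, crops included, and the job is handed in when it is done.

Besides the shell and the picture viewer there is one more tool, called after "Request:" as a command line: name --argument value ..., lists and objects as JSON in quotes. carry_out: Moves the arm, as the interface text tells. Its arguments: {"type":"object","properties":{"moves":{"type":"array"},"squeeze":{"type":"number"}},"required":["moves"]}

```bash
mkdir -p pics; ls
cat > h.py <<'E'
import numpy as np, cv2
from scipy.spatial.transform import Rotation as R
from workcell import env
def snap(n,f):
    s=env.get_state(); im=env.read_camera(n); np.save('pics/'+f+'.npy',im)
    cv2.imwrite('pics/'+f+'.png',im[:,:,::-1]); return s,im
def tool(s):
    w,x,y,z=s['orientation']; T=np.eye(4); T[:3,:3]=R.from_quat([x,y,z,w]).as_matrix(); T[:3,3]=s['tcp_pos']; return T
def campose(n,s=None):
    c=env.calibration(n)
    if n=='wrist': return tool(s)@np.array(c['hand_eye'])
    T=np.eye(4); T[:3,:3]=cv2.Rodrigues(np.array(c['rvec'],float))[0]; T[:3,3]=np.ravel(c['tvec']); return np.linalg.inv(T)
def ray(n,uv,s=None):
    c=env.calibration(n);K=np.array(c['camera_matrix']);k=c['k1']
    p=cv2.undistortPoints(np.array([[uv]],float),K,np.array([k,0,0,0.]))[0,0]
    T=campose(n,s); d=T[:3,:3]@np.array([p[0],p[1],1]); return T[:3,3],d/np.linalg.norm(d)
def proj(n,P,s=None):
    c=env.calibration(n);K=np.array(c['camera_matrix']);k=c['k1']
    T=np.linalg.inv(campose(n,s)); return cv2.projectPoints(np.array(P,float).reshape(-1,3),cv2.Rodrigues(T[:3,:3])[0],T[:3,3],K,np.array([k,0,0,0.]))[0][:,0]
def onz(n,uv,z,s=None):
    o,d=ray(n,uv,s); return o+d*(z-o[2])/d[2]
def tri(rs):
    A=0;b=0
    for o,d in rs:
        M=np.eye(3)-np.outer(d,d);A=A+M;b=b+M@o
    return np.linalg.solve(A,b)
def st():
    s=env.get_state(); print('t',round(s['clock'],2),'tcp',np.round(s['tcp_pos'],4),'q',np.round(s['joint_pos'],3),'F',np.round(s['wrist_force'],1),'M',np.round(s['ft_torque'],2),'gap',round(s['finger_gap'],4)); T=tool(s); print('toolx',np.round(T[:3,0],3),'z',np.round(T[:3,2],3)); return s
E
python3 - <<'E'
from h import *
s=st()
a=snap('scene','scene0')[1]; b=snap('side','side0')[1]; s,c=snap('wrist','wrist0')
cv2.imwrite('pics/m0.png',cv2.resize(np.vstack([np.hstack([a,b]),np.hstack([c,c*0])]),(800,600),interpolation=cv2.INTER_AREA)[:,:,::-1])
for n in('scene','side'): print(n,np.round(campose(n),3).tolist())
print(env.calibration('wrist'), env.tip_reach)
E
```

```text
pics
t 0.0 tcp [5.745e-01 1.000e-04 2.414e-01] q [-0.14   0.314  0.045  1.304  0.     1.431] F [ 0.  -0.1  0.4] M [ 0.04 -0.04 -0.01] gap 0.0852
toolx [ 1.    -0.    -0.002] z [-0.002  0.    -1.   ]
scene [[0.025, 0.705, -0.709, 1.229], [1.0, -0.007, 0.028, -0.107], [0.015, -0.709, -0.705, 0.766], [0.0, 0.0, 0.0, 1.0]]
side [[-0.999, -0.042, 0.022, 0.563], [-0.045, 0.707, -0.706, 0.687], [0.014, -0.706, -0.708, 0.89], [0.0, 0.0, 0.0, 1.0]]
{'camera_matrix': array([[284.05327416,   0.        , 254.51248916],
       [  0.        , 284.05327416, 189.56575002],
       [  0.        ,   0.        ,   1.        ]]), 'k1': 0.01104524667617185, 'hand_eye': array([[ 9.99998980e-01, -6.70366800e-04, -1.26158422e-03,
         1.08904027e-03],
       [ 9.79876449e-04,  9.64462853e-01,  2.64216662e-01,
        -6.62849100e-02],
       [ 1.03962904e-03, -2.64217628e-01,  9.64462526e-01,
        -1.32629520e-01],
       [ 0.00000000e+00,  0.00000000e+00,  0.00000000e+00,
         1.00000000e+00]])} 0.011
```

View pics/m0.png

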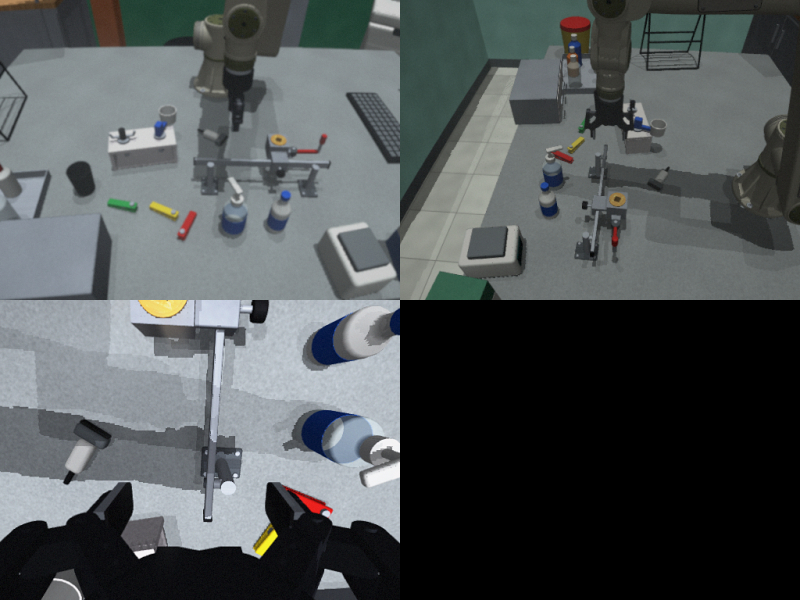

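Run:
```python
from h import *
a=np.load('pics/scene0.npy');b=np.load('pics/side0.npy')
def cr(im,x,y): return cv2.resize(im[y:y+75,x:x+100],(400,300),interpolation=cv2.INTER_CUBIC)
m=np.vstack([np.hstack([cr(a,135,145),cr(a,335,160)]),np.hstack([cr(b,270,125),cr(b,230,240)])])
cv2.imwrite('pics/m1.png',m[:,:,::-1])
```

```text
(no output)
```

View pics/m1.png

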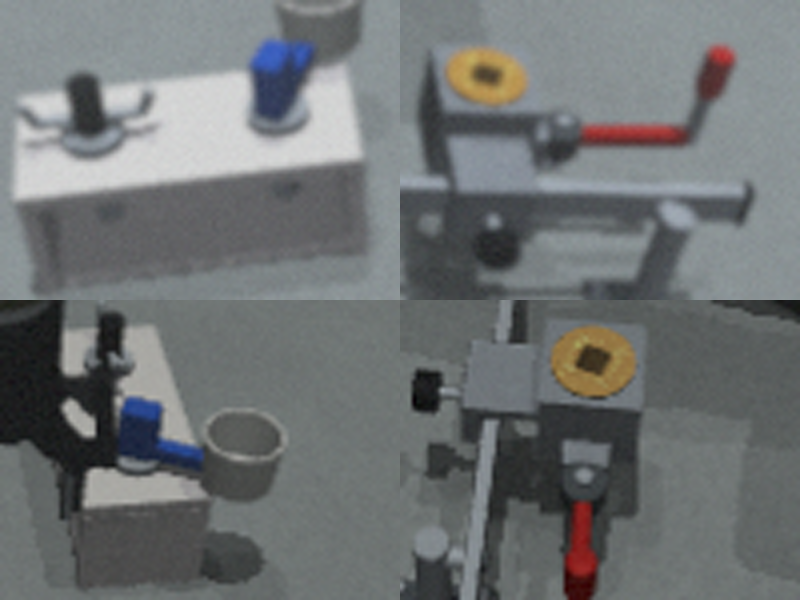

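Run:
```python
from h import *
def S(u,v): return ray('scene',(135+u/4,145+v/4))
def S2(u,v): return ray('scene',(335+(u-400)/4,160+v/4))
def D(u,v): return ray('side',(270+u/4,125+(v-300)/4))
def D2(u,v): return ray('side',(230+(u-400)/4,240+(v-300)/4))
for n,r in dict(hole=[S2(487,75),D2(593,360)],knobtop=[S2(722,52),D2(580,560)],griptop=[S(273,48),D(140,408)],collar=[S(279,117),D(139,465)],cup=[S(319,12),D(244,440)],hook=[S(84,80),D(112,318)]).items(): print(n,np.round(tri(r),4), [round(float(np.linalg.norm(np.cross(tri(r)-o,d))),4) for o,d in r])
```

```text
hole [0.54   0.1557 0.1381] [0.0006, 0.0006]
knobtop [0.545  0.2964 0.1606] [0.0003, 0.0003]
griptop [ 0.4641 -0.2227  0.1439] [0.0016, 0.0016]
collar [ 0.4599 -0.225   0.0829] [0.0004, 0.0004]
cup [ 0.3887 -0.2037  0.1232] [0.0067, 0.0067]
hook [ 0.4832 -0.3422  0.1368] [0.0003, 0.0003]
```

Request:
carry_out --moves '[1, -0.012, -0.035, -0.006, 0, 0, 0, 1, -0.012, -0.035, -0.006, 0, 0, 0, 1, -0.01, -0.03, -0.006, 0, 0, 0, 1, 0, 0, 0, 0, 0, 0, 1, 0, 0, 0, 0, 0, 0]'

```text
clock: 0.78
tcp_pos: [0.5393, 0.1017, 0.2579]
orientation: [0.0, 1.0, -0.001, -0.003]
wrist_force: [-0.1, 0.5, 0.9]
finger_gap: 0.0853
```

Run:
```python
from h import *
st(); snap('wrist','w1')
```

```text
t 0.78 tcp [0.5393 0.1017 0.2579] q [0.04  0.262 0.015 1.329 0.    1.613] F [-0.1  0.5  0.9] M [-0.03 -0.01  0.07] gap 0.0853
toolx [ 1.    -0.002 -0.005] z [-0.005 -0.    -1.   ]
```

Request:
carry_out --moves '[1, 0, -0.035, 0, 0, 0, 0, 1, 0, -0.035, 0, 0, 0, 0, 1, 0, 0, 0, 0, 0, 0, 1, 0, 0, 0, 0, 0, 0, 1, 0, 0, 0, 0, 0, 0]'

```text
clock: 1.45
tcp_pos: [0.5414, 0.1676, 0.2561]
orientation: [0.001, 1.0, -0.005, -0.004]
wrist_force: [-0.5, -0.7, -0.6]
finger_gap: 0.0852
```

Run:
```python
from h import *
st(); snap('wrist','w2')
a=np.load('pics/w1.npy');b=np.load('pics/w2.npy')
m=np.hstack([a[:,120:420],b[:,120:420]])
cv2.imwrite('pics/m2.png',cv2.resize(m,(800,512),interpolation=cv2.INTER_CUBIC)[:,:,::-1])
```

```text
t 1.45 tcp [0.5414 0.1676 0.2561] q [ 0.159  0.3    0.061  1.339 -0.     1.74 ] F [-0.5 -0.7 -0.6] M [ 0.01 -0.04 -0.  ] gap 0.0852
toolx [ 1.    -0.011 -0.007] z [-0.007 -0.002 -1.   ]
```

View pics/m2.png

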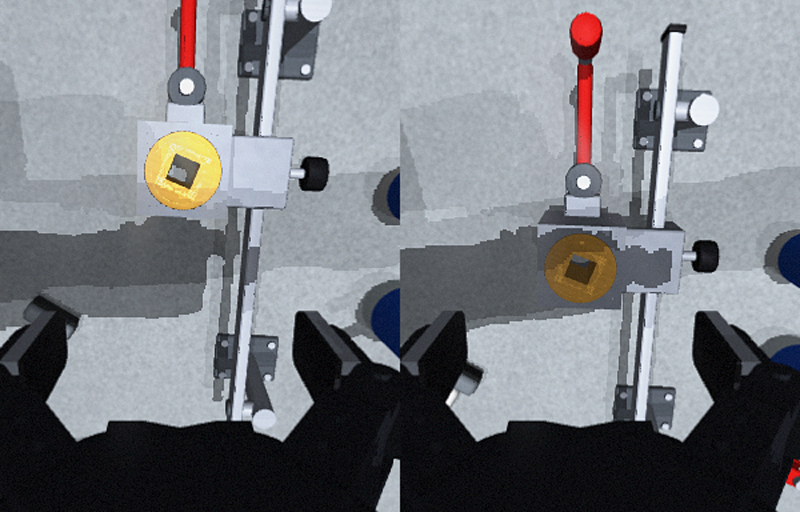

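```bash
cat >> h.py <<'E'
def rect(n,im,s,c,z,half,ppm):
    # top-down: image right=+x, image up=+y
    N=int(2*half*ppm*1000); g=np.arange(N)+.5
    X=c[0]-half+g/ppm/1000; Y=c[1]+half-g/ppm/1000
    P=np.stack(np.meshgrid(X,Y)+[np.full((N,N),z)],-1)
    q=proj(n,P,s).reshape(N,N,2).astype(np.float32)
    return cv2.remap(im,q[...,0],q[...,1],cv2.INTER_CUBIC)
E
cat > m.py <<'E'
from h import *
import json
S=[dict(tcp_pos=[.5393,.1017,.2579],orientation=None),dict(tcp_pos=[.5414,.1676,.2561],orientation=None)]
# tool x,z as measured
def ori(x,z):
    z=np.array(z)/np.linalg.norm(z);x=np.array(x);x=x-z*(x@z);x/=np.linalg.norm(x);q=R.from_matrix(np.c_[x,np.cross(z,x),z]).as_quat();return [q[3],*q[:3]]
S[0]['orientation']=ori([1,-.002,-.005],[-.005,0,-1]);S[1]['orientation']=ori([1,-.011,-.007],[-.007,-.002,-1])
I=[np.load('pics/w1.npy'),np.load('pics/w2.npy')]
E
python3 - <<'E'
from m import *
rs=[]
for im,s in zip(I,S):
    h=cv2.cvtColor(im,cv2.COLOR_RGB2HSV)
    m=cv2.inRange(h,(12,110,40),(32,255,255)); n,l,stt,c=cv2.connectedComponentsWithStats(m)
    k=1+np.argmax(stt[1:,4]); cn=cv2.findContours((l==k).astype(np.uint8),cv2.RETR_EXTERNAL,cv2.CHAIN_APPROX_NONE)[0]
    e=cv2.fitEllipse(cv2.convexHull(max(cn,key=len))); print(e); rs.append(ray('wrist',e[0],s))
p=tri(rs); print(p); print([onz('wrist',e,.14) if 0 else o+d*(.14-o[2])/d[2] for o,d in rs])
r=[rect('wrist',im,s,p,.14,.05,4) for im,s in zip(I,S)]
m=np.hstack(r); print(m.shape); cv2.imwrite('pics/m3.png',m[:,:,::-1])
E
```

```text
((256.8424377441406, 127.44482421875), (57.222312927246094, 58.76696014404297), 0.40884625911712646)
((254.93280029296875, 200.69076538085938), (51.63460159301758, 53.617191314697266), 89.89876556396484)
[0.54161487 0.15489549 0.13994418]
[array([0.5416412 , 0.15489721, 0.14      ]), array([0.54158903, 0.15491452, 0.14      ])]Traceback (most recent call last):
  File "<stdin>", line 9, in <module>
  File "h.py", line 33, in rect
    P=np.stack(np.meshgrid(X,Y)+[np.full((N,N),z)],-1)
               ~~~~~~~~~~~~~~~~^~~~~~~~~~~~~~~~~~~
TypeError: can only concatenate tuple (not "list") to tuple
```

```bash
sed -i 's/np.meshgrid(X,Y)+\[/[*np.meshgrid(X,Y)]+[/' h.py
python3 - <<'E'
from m import *
p=np.array([.5416,.1549])
r=[rect('wrist',im,s,p,.14,.05,4) for im,s in zip(I,S)]
cv2.imwrite('pics/m3.png',np.hstack(r)[:,:,::-1])
# lever knob / pivot by colour in w2
h=cv2.cvtColor(I[1],cv2.COLOR_RGB2HSV); 
for k in range(2):
    h=cv2.cvtColor(I[k],cv2.COLOR_RGB2HSV); m=(cv2.inRange(h,(0,150,60),(8,255,255))|cv2.inRange(h,(172,150,60),(180,255,255)))
    ys,xs=np.nonzero(m[:, 200:300]); 
    for y in range(0,170,15):
        q=xs[ys==y]
        if len(q): print(k,y,q.min()+200,q.max()+200)
E
```

```text
0 0 256 266
0 15 255 266
0 30 255 266
0 45 255 265
1 15 250 269
1 30 248 270
1 60 253 263
1 75 253 263
1 90 253 263
1 105 254 262
1 120 253 262
```

View pics/m3.png

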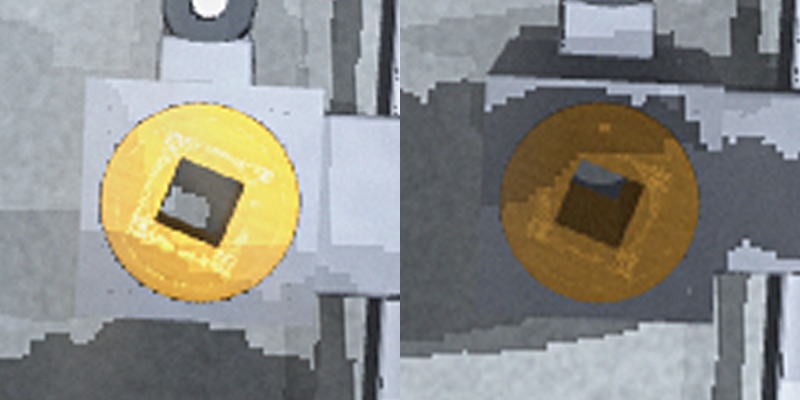

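```bash
cat >> h.py <<'E'
def plan(psi0,dpsi,d,n,g=1,nz=0):
    # psi deg of tool x; spread world shift d and yaw dpsi(ccw, deg) over n rows (tool pointing down)
    out=[]
    for k in range(n):
        a=np.radians(psi0+dpsi*k/n); v=np.array(d)/n
        out+= [g,round(v[0]*np.cos(a)+v[1]*np.sin(a),4),round(v[0]*np.sin(a)-v[1]*np.cos(a),4),round(-v[2],4),0,0,round(-dpsi/n,2)]
    out+=[g,0,0,0,0,0,0]*nz
    for i in range(0,len(out),35): print(out[i:i+35])
E
python3 - <<'E'
from m import *
plan(-.6,75.6,(-.02,-.4,.024),9,nz=1)
p=np.array([.5416,.1549])
for im,s in zip(I,S):
    r=rect('wrist',im,s,p,.14,.015,20); h=cv2.cvtColor(r,cv2.COLOR_RGB2HSV).astype(int)
    f=(h[...,1]*1.0); m=((h[...,0]<12)|(h[...,0]>35)|(h[...,1]<110)|(h[...,2]<55)).astype(np.uint8)
    m=cv2.morphologyEx(m,cv2.MORPH_CLOSE,np.ones((25,25))); m=cv2.morphologyEx(m,cv2.MORPH_OPEN,np.ones((41,41)))
    c=max(cv2.findContours(m,0,1)[0],key=cv2.contourArea); b=cv2.minAreaRect(c)
    print(b,[ (b[0][0]-300)/20,(300-b[0][1])/20]); ap=cv2.approxPolyDP(c,25,True)[:,0]; print(ap.tolist())
E
```

```text
[1, np.float64(-0.0018), np.float64(0.0445), np.float64(-0.0027), 0, 0, -8.4, 1, np.float64(-0.0082), np.float64(0.0437), np.float64(-0.0027), 0, 0, -8.4, 1, np.float64(-0.0145), np.float64(0.0421), np.float64(-0.0027), 0, 0, -8.4, 1, np.float64(-0.0205), np.float64(0.0395), np.float64(-0.0027), 0, 0, -8.4, 1, np.float64(-0.0261), np.float64(0.0361), np.float64(-0.0027), 0, 0, -8.4]
[1, np.float64(-0.0311), np.float64(0.0319), np.float64(-0.0027), 0, 0, -8.4, 1, np.float64(-0.0354), np.float64(0.027), np.float64(-0.0027), 0, 0, -8.4, 1, np.float64(-0.0389), np.float64(0.0215), np.float64(-0.0027), 0, 0, -8.4, 1, np.float64(-0.0417), np.float64(0.0156), np.float64(-0.0027), 0, 0, -8.4, 1, 0, 0, 0, 0, 0, 0]
((307.4107666015625, 236.24786376953125), (406.05157470703125, 473.246826171875), 1.3639274835586548) [0.370538330078125, 3.1876068115234375]
[[118, 0], [109, 114], [194, 96], [102, 377], [410, 474], [510, 217], [220, 94], [221, 61], [326, 39], [326, 0]]
((296.5545349121094, 201.08355712890625), (261.1069641113281, 141.50830078125), 22.348106384277344) [-0.17227325439453126, 4.945822143554688]
[[202, 105], [165, 223], [398, 297], [427, 186]]
```

Request:
carry_out --moves '[1, -0.0018, 0.0445, -0.0027, 0, 0, -8.4, 1, -0.0082, 0.0437, -0.0027, 0, 0, -8.4, 1, -0.0145, 0.0421, -0.0027, 0, 0, -8.4, 1, -0.0205, 0.0395, -0.0027, 0, 0, -8.4, 1, -0.0261, 0.0361, -0.0027, 0, 0, -8.4]'

```text
clock: 2.12
tcp_pos: [0.5319, -0.0618, 0.2705]
orientation: [-0.0, 0.931, 0.365, -0.003]
wrist_force: [-0.2, -0.0, -0.0]
finger_gap: 0.0853
```

Request:
carry_out --moves '[1, -0.0311, 0.0319, -0.0027, 0, 0, -8.4, 1, -0.0354, 0.027, -0.0027, 0, 0, -8.4, 1, -0.0389, 0.0215, -0.0027, 0, 0, -8.4, 1, -0.0417, 0.0156, -0.0027, 0, 0, -8.4, 1, 0, 0, 0, 0, 0, 0]'

```text
clock: 2.75
tcp_pos: [0.5255, -0.2525, 0.2827]
orientation: [0.0, 0.783, 0.622, -0.003]
wrist_force: [0.2, 0.1, 0.9]
finger_gap: 0.0854
```

```bash
sed -i 's/print(out\[i:i+35\])/print([float(v) for v in out[i:i+35]])/' h.py
python3 - <<'E'
from h import *
s=st(); s,a=snap('wrist','w3'); import json; json.dump({k:np.array(v).tolist() for k,v in s.items()},open('pics/w3.json','w'))
cv2.imwrite('pics/m4.png',cv2.resize(a,(800,600),interpolation=cv2.INTER_CUBIC)[:,:,::-1])
E
```

```text
t 2.75 tcp [ 0.5255 -0.2525  0.2827] q [-0.583  0.324  0.16   1.407 -0.005 -0.356] F [0.2 0.1 0.9] M [0.05 0.   0.02] gap 0.0854
toolx [ 0.225  0.974 -0.005] z [-0.004 -0.004 -1.   ]
```

View pics/m4.png

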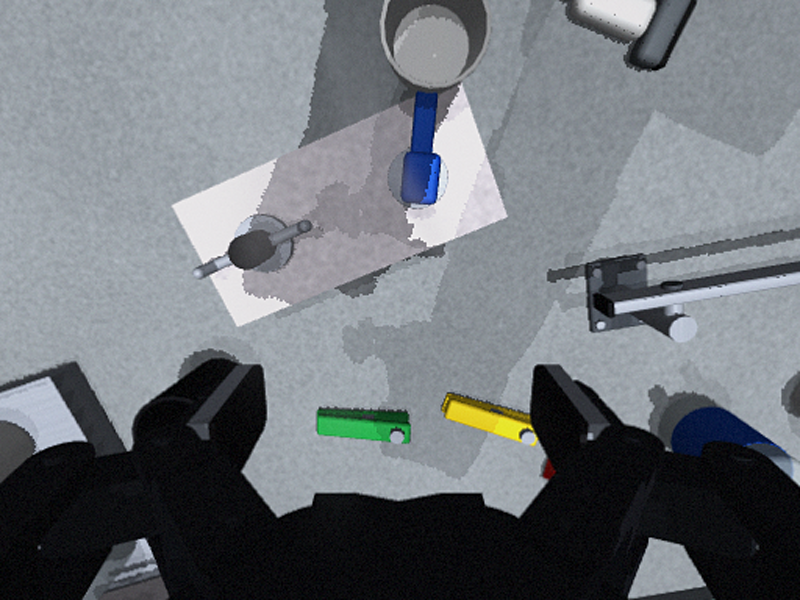

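Run:
```python
from h import *
import json
s=json.load(open('pics/w3.json'))
f=lambda u,v,z: onz('wrist',(u*.64,v*.64),z,s)
im=np.load('pics/w3.npy'); h=cv2.cvtColor(im,cv2.COLOR_RGB2HSV); m=cv2.inRange(h,(105,120,30),(130,255,255)); m[:, :230]=0; m[:, 300:]=0; m[:50]=0; m[150:]=0
g=m.copy(); g[:97]=0; print(cv2.boundingRect(g), cv2.minAreaRect(cv2.findNonZero(g)))
for y in range(56,134,6):
    x=np.nonzero(m[y])[0]; print(y,x.min() if len(x) else 0,x.max() if len(x) else 0)
c=f(434,42,.1405);k=f(418,180,.098);gt=f(421,178,.144); print(c,k,gt)
for a,b in((c,k),(c,gt)): print(np.degrees(np.arctan2(*(b-a)[1::-1])),np.linalg.norm((b-a)[:2]))
r=rect('wrist',im,s,gt,.144,.03,10); cv2.imwrite('pics/m5.png',np.hstack([r,rect('wrist',im,s,c*.5+gt*.5,.1405,.075,4)])[:,:,::-1])
```

```text
(257, 97, 25, 34) ((269.2670593261719, 113.16136169433594), (22.72739028930664, 33.13414001464844), 4.573921203613281)
56 0 0
62 266 279
68 265 279
74 265 278
80 264 277
86 264 277
92 263 276
98 260 278
104 259 281
110 259 280
116 261 280
122 262 279
128 270 278
[ 0.39640342 -0.20294005  0.1405    ] [ 0.46717444 -0.22578823  0.098     ] [ 0.46570648 -0.22551739  0.144     ]
-17.892493005619013 0.07436784990824336
-18.0444094421191 0.0728879267367094
```

View pics/m5.png

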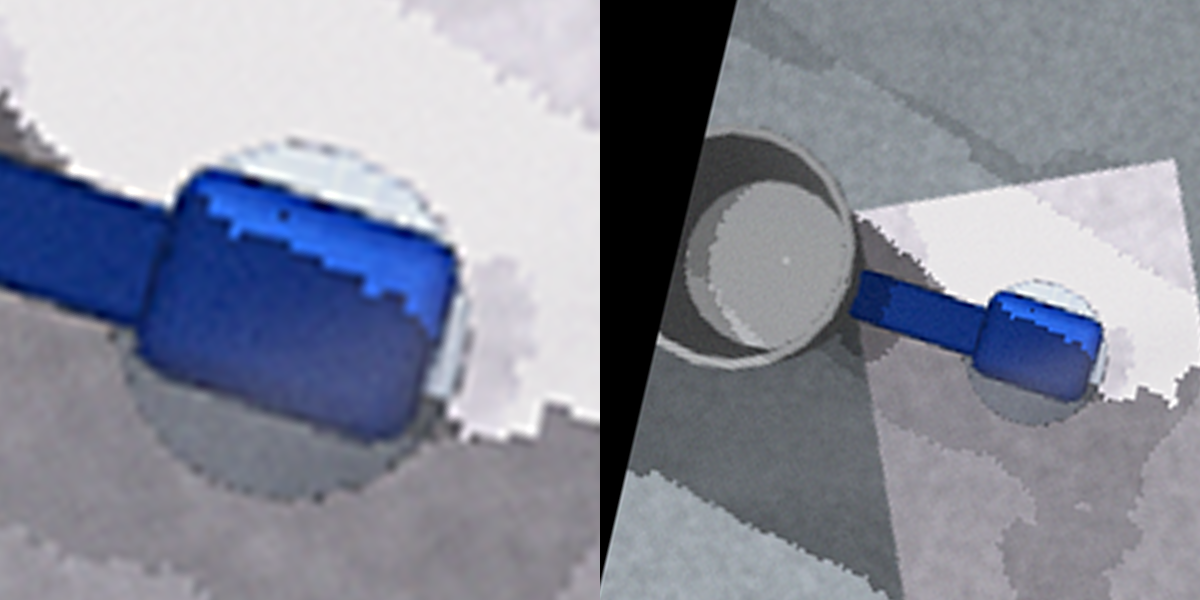

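Run:
```python
from h import *
plan(77,-4.5,(-.0601,.0268,-.083),3,g=.4,nz=2)
```

```text
[0.4, 0.0042, -0.0215, 0.0277, 0.0, 0.0, 1.5, 0.4, 0.0036, -0.0216, 0.0277, 0.0, 0.0, 1.5, 0.4, 0.0031, -0.0217, 0.0277, 0.0, 0.0, 1.5, 0.4, 0.0, 0.0, 0.0, 0.0, 0.0, 0.0, 0.4, 0.0, 0.0, 0.0, 0.0, 0.0, 0.0]
```

Request:
carry_out --moves '[0.4, 0.0042, -0.0215, 0.0277, 0.0, 0.0, 1.5, 0.4, 0.0036, -0.0216, 0.0277, 0.0, 0.0, 1.5, 0.4, 0.0031, -0.0217, 0.0277, 0.0, 0.0, 1.5, 0.4, 0.0, 0.0, 0.0, 0.0, 0.0, 0.0, 0.4, 0.0, 0.0, 0.0, 0.0, 0.0, 0.0]'

```text
clock: 3.42
tcp_pos: [0.4639, -0.2203, 0.1993]
orientation: [0.001, 0.808, 0.59, -0.002]
wrist_force: [0.2, -0.2, 0.0]
finger_gap: 0.0599
```

Run:
```python
from h import *
s=st(); s,a=snap('wrist','w4'); T=tool(s)
G=np.array([.4654,-.2257,.124]); d=T[:3,:3].T@(G-s['tcp_pos']); print('tool shift to grip',np.round(d,4), 'psi',np.degrees(np.arctan2(T[1,0],T[0,0])))
h=cv2.cvtColor(a,cv2.COLOR_RGB2HSV); m=cv2.inRange(h,(105,120,30),(130,255,255)); m[:60]=0
n,l,q,c=cv2.connectedComponentsWithStats(m); print(q[1:][q[1:,4]>100])
e=np.array([[.015,.011],[.015,-.011],[-.015,-.011],[-.015,.011]]);y=np.radians(-17.5)
P=[[G[0]+x*np.cos(y)-w*np.sin(y),G[1]+x*np.sin(y)+w*np.cos(y),.144] for x,w in e]; u=proj('wrist',P,s);print(np.round(u,1).tolist())
b=a.copy(); cv2.polylines(b,[np.round(u*16).astype(np.int32)],True,(255,255,0),1,cv2.LINE_AA,4)
y0=max(0,int(u[:,1].mean())-90);cv2.imwrite('pics/m6.png',cv2.resize(b[y0:y0+180,136:376],(800,600),interpolation=cv2.INTER_CUBIC)[:,:,::-1])
```

```text
t 3.42 tcp [ 0.4639 -0.2203  0.1993] q [-0.598  0.212 -0.195  1.164 -0.003 -0.288] F [ 0.2 -0.2  0. ] M [-0.    0.01  0.01] gap 0.0599
toolx [ 0.305  0.952 -0.003] z [-0.002 -0.003 -1.   ]
tool shift to grip [-0.0044  0.0032  0.0753] psi 72.24975375104992
[[ 233  142   32   90 2180]]
[[264.2, 233.3], [233.5, 233.4], [232.4, 193.1], [264.4, 193.0]]
```

View pics/m6.png

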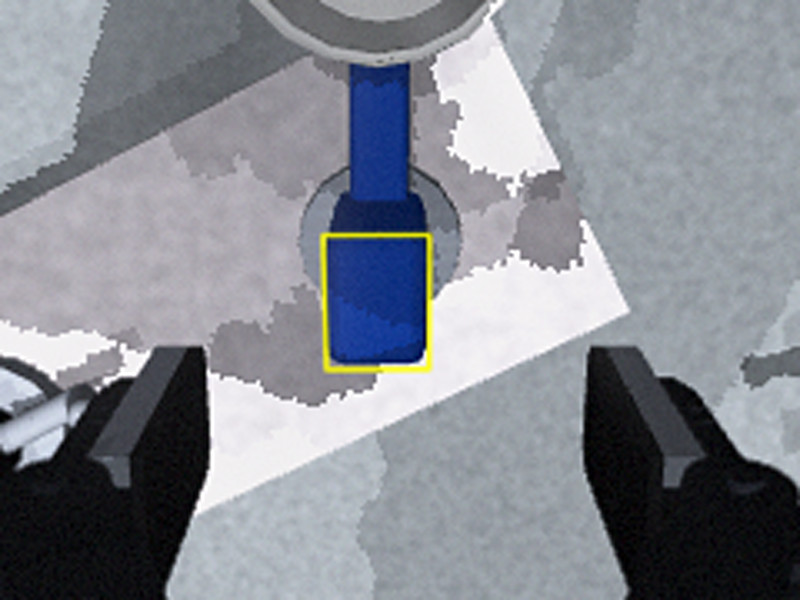

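Request:
carry_out --moves '[0.4, -0.0044, 0.0032, 0.01, 0, 0, 0, 0.4, 0, 0, 0.024, 0, 0, 0, 0.4, 0, 0, 0.024, 0, 0, 0, 0.4, 0, 0, 0.02, 0, 0, 0, 0.4, 0, 0, 0, 0, 0, 0]'

```text
clock: 4.1
tcp_pos: [0.4724, -0.2309, 0.1217]
orientation: [0.006, 0.808, 0.59, 0.0]
wrist_force: [-0.7, 0.6, 0.1]
finger_gap: 0.06
```

Run:
```python
from h import *
s=st();T=tool(s)
G=np.array([.4654,-.2257,.117]); d=T[:3,:3].T@(G-s['tcp_pos']); print('tool shift',np.round(d,4), 'psi',np.degrees(np.arctan2(T[1,0],T[0,0])))
```

```text
t 4.1 tcp [ 0.4724 -0.2309  0.1217] q [-0.606  0.28  -0.306  0.974 -0.003 -0.296] F [-0.7  0.6  0.1] M [-0.03  0.03 -0.03] gap 0.06
toolx [ 0.305  0.952 -0.006] z [ 0.007 -0.009 -1.   ]
tool shift [ 0.0029 -0.0083  0.0046] psi 72.27036347202349
```

```bash
cat >> h.py <<'E'
def to(p,psi):
    s=env.get_state();T=tool(s);a=np.radians(psi)
    G=np.c_[[np.cos(a),np.sin(a),0],[np.sin(a),-np.cos(a),0],[0,0,-1]]
    d=T[:3,:3].T@(np.array(p)-T[:3,3]); r=R.from_matrix(T[:3,:3].T@G).as_rotvec(degrees=True)
    print('t',round(s['clock'],2),'tcp',np.round(T[:3,3],4),'psi',round(np.degrees(np.arctan2(T[1,0],T[0,0])),2),'F',np.round(s['wrist_force'],1),'M',np.round(s['ft_torque'],2),'gap',round(s['finger_gap'],4),'q6',round(s['joint_pos'][5],2))
    print('shift',np.round(d,4).tolist(),'turn',np.round(r,2).tolist())
E
python3 -c "
from h import *
to([.4654,-.2257,.117],72.3)"
```

```text
t 4.1 tcp [ 0.4724 -0.2309  0.1217] psi 72.27 F [-0.7  0.6  0.1] M [-0.03  0.03 -0.03] gap 0.06 q6 -0.3
shift [0.0029, -0.0083, 0.0046] turn [0.53, 0.37, -0.03]
```

Request:
carry_out --moves '[0.4, 0.0029, -0.0083, 0.0046, 0.53, 0.37, 0, 0.4, 0, 0, 0, 0, 0, 0, 0.4, 0, 0, 0, 0, 0, 0, 0.4, 0, 0, 0, 0, 0, 0, 0.4, 0, 0, 0, 0, 0, 0]'

```text
clock: 4.72
tcp_pos: [0.4673, -0.227, 0.1197]
orientation: [0.002, 0.808, 0.59, 0.001]
wrist_force: [0.1, 0.3, 0.4]
finger_gap: 0.0596
```

```bash
python3 -c "
from h import *
to([.4654,-.2257,.117],72.3)"
```

```text
t 4.72 tcp [ 0.4673 -0.227   0.1197] psi 72.27 F [0.1 0.3 0.4] M [ 0.03 -0.05  0.04] gap 0.0596 q6 -0.3
shift [0.0007, -0.0022, 0.0027] turn [0.26, 0.06, -0.03]
```

Request:
carry_out --moves '[0.4, 0.0009, -0.003, 0.003, 0.3, 0, 0, -1, 0, 0, 0, 0, 0, 0, -1, 0, 0, 0, 0, 0, 0, -1, 0, 0, 0, 0, 0, 0, -1, 0, 0, 0, 0, 0, 0]' --squeeze 60

```text
clock: 5.35
tcp_pos: [0.4646, -0.2252, 0.1168]
orientation: [0.0, 0.808, 0.59, -0.001]
wrist_force: [-1.0, 0.2, -0.3]
finger_gap: 0.0211
```

```bash
python3 -c "
from h import *
to([.4654,-.2257,.117],72.3)"
```

```text
t 5.35 tcp [ 0.4646 -0.2252  0.1168] psi 72.27 F [-1.   0.2 -0.3] M [ 0.   -0.01  0.02] gap 0.0211 q6 -0.3
shift [-0.0002, 0.0009, -0.0002] turn [-0.04, 0.07, -0.03]
```

Request:
carry_out --moves '[-1, 0, 0, -0.015, 0, 0, 0, -1, 0, 0, -0.02, 0, 0, 0, -1, 0, 0, -0.025, 0, 0, 0, -1, 0, 0, -0.02, 0, 0, 0, -1, 0, 0, 0, 0, 0, 0]'

```text
clock: 5.98
tcp_pos: [0.4633, -0.224, 0.1998]
orientation: [-0.002, 0.808, 0.59, -0.001]
wrist_force: [0.8, 0.0, -3.3]
finger_gap: 0.0211
```

```bash
python3 -c "
from h import *
to([.4646,-.2252,.27],72.3)"
```

```text
t 5.97 tcp [ 0.4633 -0.224   0.1998] psi 72.28 F [ 0.8  0.  -3.3] M [-0.01 -0.06  0.04] gap 0.0211 q6 -0.3
shift [-0.0007, 0.0012, -0.0702] turn [-0.28, -0.03, -0.02]
```

```bash
python3 -c "
from h import *
plan(72.3,-5,(.077,.379,0),9,g=-1,nz=1)"
```

```text
[-1.0, 0.0427, -0.0047, -0.0, 0.0, 0.0, 0.56, -1.0, 0.0427, -0.0051, -0.0, 0.0, 0.0, 0.56, -1.0, 0.0426, -0.0055, -0.0, 0.0, 0.0, 0.56, -1.0, 0.0426, -0.0059, -0.0, 0.0, 0.0, 0.56, -1.0, 0.0425, -0.0063, -0.0, 0.0, 0.0, 0.56]
[-1.0, 0.0424, -0.0067, -0.0, 0.0, 0.0, 0.56, -1.0, 0.0424, -0.0071, -0.0, 0.0, 0.0, 0.56, -1.0, 0.0423, -0.0075, -0.0, 0.0, 0.0, 0.56, -1.0, 0.0422, -0.0079, -0.0, 0.0, 0.0, 0.56, -1.0, 0.0, 0.0, 0.0, 0.0, 0.0, 0.0]
```

Request:
carry_out --moves '[-1, 0, 0.001, -0.03, -0.3, 0, 0, -1, 0, 0, -0.03, 0, 0, 0, -1, 0, 0, -0.012, 0, 0, 0, -1, 0.01, 0, 0, 0, 0, 0, -1, 0.02, 0, 0, 0, 0, 0]'

```text
clock: 6.6
tcp_pos: [0.4715, -0.1941, 0.2683]
orientation: [-0.004, 0.808, 0.589, -0.001]
wrist_force: [0.2, 0.6, -3.6]
finger_gap: 0.0215
```

Request:
carry_out --moves '[-1, 0.036, -0.005, 0, 0, 0, 1, -1, 0.038, -0.005, 0, 0, 0, 1, -1, 0.038, -0.006, 0, 0, 0, 1, -1, 0.038, -0.006, 0, 0, 0, 1, -1, 0.038, -0.006, 0, 0, 0, 1]'

```text
clock: 7.22
tcp_pos: [0.5069, 0.0004, 0.2601]
orientation: [-0.01, 0.835, 0.551, -0.005]
wrist_force: [0.7, 0.1, -4.1]
finger_gap: 0.0213
```

```bash
python3 -c "
from h import *
to([.5412,.1555,.265],67.2)"
```

```text
t 7.22 tcp [5.069e-01 4.000e-04 2.601e-01] psi 66.84 F [ 0.7  0.1 -4.1] M [-0.07 -0.11  0.01] gap 0.0213 q6 0.24
shift [0.1561, -0.0296, -0.0038] turn [-1.24, -0.15, -0.36]
```

Request:
carry_out --moves '[-1, 0.04, -0.0075, -0.002, -0.4, 0, 0, -1, 0.04, -0.0075, -0.002, -0.4, 0, 0, -1, 0.04, -0.0075, -0.001, -0.4, 0, 0, -1, 0.033, -0.006, 0, -0.2, 0, 0, -1, 0, 0, 0, 0, 0, 0]'

```text
clock: 7.85
tcp_pos: [0.5368, 0.1631, 0.2559]
orientation: [-0.003, 0.833, 0.553, -0.004]
wrist_force: [-0.0, -1.2, -4.2]
finger_gap: 0.0213
```

```bash
python3 -c "
from h import *
to([.5408,.1553,.25],67.2)"
```

```text
t 7.85 tcp [0.5368 0.1631 0.2559] psi 67.17 F [-0.  -1.2 -4.2] M [-0.09 -0.04 -0.01] gap 0.0213 q6 0.55
shift [-0.0056, 0.0068, 0.0059] turn [-0.56, 0.14, -0.03]
```

Request:
carry_out --moves '[-1, -0.0056, 0.0068, 0.003, -0.56, 0.1, 0, -1, 0, 0, 0, 0, 0, 0, -1, 0, 0, 0, 0, 0, 0, -1, 0, 0, 0, 0, 0, 0, -1, 0, 0, 0, 0, 0, 0]'

```text
clock: 8.48
tcp_pos: [0.5395, 0.1523, 0.2503]
orientation: [-0.0, 0.834, 0.552, -0.002]
wrist_force: [-0.2, -0.3, -3.4]
finger_gap: 0.0216
```

```bash
python3 -c "
from h import *
to([.5408,.1553,.25],67.2)
a=snap('scene','scene1')[1]; b=snap('side','side1')[1]
def cr(im,x,y): return cv2.resize(im[y:y+100,x:x+80],(400,500),interpolation=cv2.INTER_CUBIC)
cv2.imwrite('pics/m7.png',np.hstack([cr(a,320,110),cr(b,240,185)])[:,:,::-1])"
```

```text
t 8.47 tcp [0.5395 0.1523 0.2503] psi 66.98 F [-0.2 -0.3 -3.4] M [-0.   -0.08 -0.08] gap 0.0216 q6 0.53
shift [0.0033, 0.0, 0.0003] turn [-0.16, 0.19, -0.22]
```

View pics/m7.png

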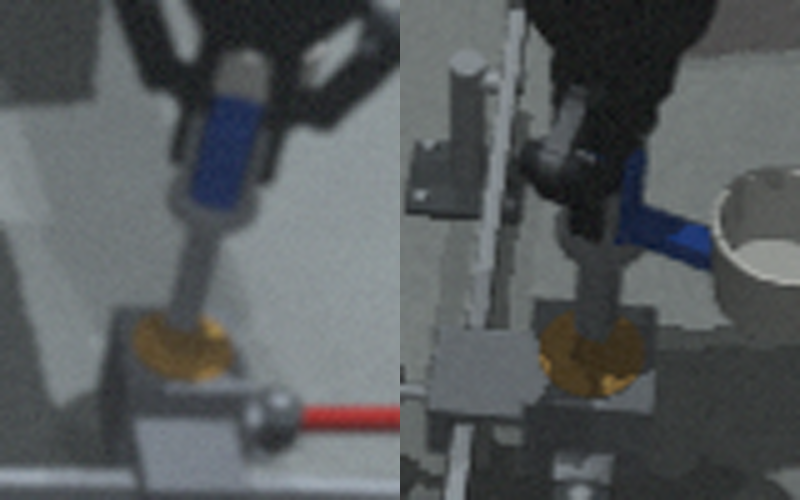

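Request:
carry_out --moves '[-1, 0.0033, 0, 0.004, 0, 0.2, 0, -1, 0, 0, 0.003, 0, 0, 0, -1, 0, 0, 0.002, 0, 0, 0, -1, 0, 0, 0, 0, 0, 0, -1, 0, 0, 0, 0, 0, 0]'

```text
clock: 9.2
tcp_pos: [0.5408, 0.156, 0.2406]
orientation: [-0.001, 0.834, 0.552, -0.001]
wrist_force: [0.4, 0.3, -3.5]
finger_gap: 0.0216
```

```bash
python3 -c "
from h import *
to([.5408,.1553,.237],67.2)
s=env.get_state()
print(proj('scene',[.5403,.1521,.1535]),proj('side',[.5403,.1521,.1535]),'obs',320+187/5,110+325/5,240+197/5,185+330/5)
print(proj('scene',[.5416,.1549,.14]),proj('side',[.5416,.1549,.14]),'obs brass',320+184/5,110+347/5,240+194/5,185+355/5)"
```

```text
t 9.2 tcp [0.5408 0.156  0.2406] psi 67.02 F [ 0.4  0.3 -3.5] M [-0.   -0.01  0.01] gap 0.0216 q6 0.54
shift [-0.0006, 0.0003, 0.0036] turn [-0.17, -0.02, -0.18]
[[356.36099754 173.93269467]] [[278.23901737 250.08146038]] obs 357.4 175.0 279.4 251.0
[[356.55308045 178.42067964]] [[277.41450111 254.43599344]] obs brass 356.8 179.4 278.8 256.0
```

Request:
carry_out --moves '[-1, -0.0006, 0.0003, 0.002, 0, 0, 0, -1, 0, 0, 0.002, 0, 0, 0, -1, 0, 0, 0.002, 0, 0, 0, -1, 0, 0, 0.002, 0, 0, 0, -1, 0, 0, 0, 0, 0, 0]'

```text
clock: 9.82
tcp_pos: [0.5408, 0.1552, 0.232]
orientation: [-0.001, 0.834, 0.552, -0.001]
wrist_force: [0.4, -0.2, -2.9]
finger_gap: 0.0214
```

```bash
python3 -c "
from h import *
to([.5408,.1553,.230],67.2)"
```

```text
t 9.82 tcp [0.5408 0.1552 0.232 ] psi 67.01 F [ 0.4 -0.2 -2.9] M [-0.02 -0.02 -0.01] gap 0.0214 q6 0.54
shift [0.0001, -0.0001, 0.002] turn [-0.17, -0.02, -0.19]
```

Request:
carry_out --moves '[-1, 0, 0, 0.002, -0.1, 0, 0, -1, 0, 0, 0.002, 0, 0, 0, -1, 0, 0, 0.002, 0, 0, 0, -1, 0, 0, 0.002, 0, 0, 0, -1, 0, 0, 0, 0, 0, 0]'

```text
clock: 10.45
tcp_pos: [0.5408, 0.1553, 0.2235]
orientation: [-0.001, 0.834, 0.552, -0.0]
wrist_force: [0.2, 0.3, -3.9]
finger_gap: 0.0213
```

```bash
python3 -c "
from h import *
to([.5408,.1553,.220],67.2)"
```

```text
t 10.45 tcp [0.5408 0.1553 0.2235] psi 67.02 F [ 0.2  0.3 -3.9] M [ 0.01  0.04 -0.  ] gap 0.0213 q6 0.54
shift [0.0, -0.0, 0.0035] turn [-0.06, -0.02, -0.18]
```

Request:
carry_out --moves '[-1, 0, 0, 0.004, 0, 0, 0, -1, 0, 0, 0.004, 0, 0, 0, -1, 0, 0, 0.004, 0, 0, 0, -1, 0, 0, 0.004, 0, 0, 0, -1, 0, 0, 0, 0, 0, 0]'

```text
clock: 11.08
tcp_pos: [0.5407, 0.1552, 0.2061]
orientation: [-0.001, 0.834, 0.552, -0.0]
wrist_force: [-0.4, 0.3, -3.5]
finger_gap: 0.0212
```

```bash
python3 -c "
from h import *
to([.5408,.1553,.20],67.2)"
```

```text
t 11.07 tcp [0.5407 0.1552 0.2061] psi 67.02 F [-0.4  0.3 -3.5] M [-0.   -0.04 -0.03] gap 0.0212 q6 0.54
shift [0.0001, 0.0001, 0.0061] turn [-0.08, -0.01, -0.18]
```

Request:
carry_out --moves '[-1, 0, 0, 0.004, 0, 0, 0, -1, 0, 0, 0.004, 0, 0, 0, -1, 0, 0, 0.004, 0, 0, 0, -1, 0, 0, 0.004, 0, 0, 0, -1, 0, 0, 0.004, 0, 0, 0]'

```text
clock: 11.7
tcp_pos: [0.541, 0.1553, 0.1851]
orientation: [-0.0, 0.834, 0.552, 0.0]
wrist_force: [0.4, -1.3, -2.9]
finger_gap: 0.0213
```

```bash
python3 -c "
from h import *
to([.5408,.1553,.1668],67.2)"
```

```text
t 11.7 tcp [0.541  0.1553 0.1851] psi 67.02 F [ 0.4 -1.3 -2.9] M [ 0.   -0.08 -0.01] gap 0.0213 q6 0.54
shift [-0.0001, -0.0002, 0.0183] turn [-0.04, -0.03, -0.18]
```

Request:
carry_out --moves '[-1, 0, 0, 0.003, 0, 0, 0, -1, 0, 0, 0.003, 0, 0, 0, -1, 0, 0, 0.003, 0, 0, 0, -1, 0, 0, 0.003, 0, 0, 0, -1, 0, 0, 0.001, 0, 0, 0]'

```text
clock: 12.32
tcp_pos: [0.5408, 0.1553, 0.1709]
orientation: [-0.001, 0.834, 0.552, -0.0]
wrist_force: [-0.0, 0.2, -3.4]
finger_gap: 0.0215
```

```bash
python3 -c "
from h import *
to([.5408,.1553,.1668],67.2)"
```

```text
t 12.32 tcp [0.5408 0.1553 0.1709] psi 67.02 F [-0.   0.2 -3.4] M [ 0.01  0.01 -0.01] gap 0.0215 q6 0.54
shift [0.0, 0.0, 0.0041] turn [-0.06, -0.02, -0.18]
```

Request:
carry_out --moves '[-1, 0, 0, 0.0015, 0, 0, 0, -1, 0, 0, 0.0015, 0, 0, 0, -1, 0, 0, 0.001, 0, 0, 0, -1, 0, 0, 0.001, 0, 0, 0, -1, 0, 0, 0, 0, 0, 0]'

```text
clock: 12.95
tcp_pos: [0.5411, 0.1553, 0.1669]
orientation: [-0.0, 0.834, 0.552, 0.001]
wrist_force: [0.3, 0.2, -3.4]
finger_gap: 0.0214
```

```bash
python3 -c "
from h import *
to([.5408,.1553,.1668],67.2)"
```

```text
t 12.95 tcp [0.5411 0.1553 0.1669] psi 67.02 F [ 0.3  0.2 -3.4] M [-0.04 -0.02 -0.02] gap 0.0214 q6 0.54
shift [-0.0002, -0.0003, 0.0001] turn [0.02, -0.06, -0.18]
```

Request:
carry_out --moves '[-1, 0, 0, 0.0007, 0, 0, 0, -1, 0, 0, 0.0007, 0, 0, 0, -1, 0, 0, 0.0007, 0, 0, 0, -1, 0, 0, 0, 0, 0, 0, -1, 0, 0, 0, 0, 0, 0]'

```text
clock: 13.58
tcp_pos: [0.5412, 0.1553, 0.1668]
orientation: [0.0, 0.834, 0.552, 0.001]
wrist_force: [-1.1, 0.2, 1.7]
finger_gap: 0.0213
```

```bash
python3 -c "
from h import *
to([.5408,.1553,.1668],67.2)"
```

```text
t 13.57 tcp [0.5412 0.1553 0.1668] psi 67.02 F [-1.1  0.2  1.7] M [-0.1   0.37  0.03] gap 0.0213 q6 0.54
shift [-0.0002, -0.0003, -0.0] turn [0.11, -0.11, -0.18]
```

Request:
carry_out --moves '[-1, 0, 0, 0, 0, 0, -4, -1, 0, 0, 0, 0, 0, -4, -1, 0, 0, 0, 0, 0, -4, -1, 0, 0, 0, 0, 0, -4, -1, 0, 0, 0, 0, 0, 0]'

```text
clock: 14.2
tcp_pos: [0.5406, 0.1549, 0.1667]
orientation: [0.0, 0.747, 0.665, 0.001]
wrist_force: [-1.7, -0.4, 1.5]
finger_gap: 0.0212
```

```bash
python3 -c "
from h import *
to([.5412,.1553,.1668],87.6)"
```

```text
t 14.2 tcp [0.5406 0.1549 0.1667] psi 83.37 F [-1.7 -0.4  1.5] M [-0.11  0.48  0.04] gap 0.0212 q6 0.25
shift [0.0005, 0.0005, -0.0001] turn [0.06, -0.03, -4.23]
```

Request:
carry_out --moves '[-1, 0, 0, 0, 0, 0, -2.2, -1, 0, 0, 0, 0, 0, -2, -1, 0, 0, 0, 0, 0, 0, -1, 0, 0, 0, 0, 0, 0, -1, 0, 0, 0, 0, 0, 0]'

```text
clock: 14.82
tcp_pos: [0.5406, 0.1549, 0.1667]
orientation: [0.0, 0.723, 0.691, 0.0]
wrist_force: [-1.4, -0.1, 1.9]
finger_gap: 0.0212
```

```bash
python3 -c "
from h import *
to([.5412,.1553,.1668],87.6)
a=snap('scene','scene2')[1]; b=snap('side','side2')[1]
def cr(im,x,y): return cv2.resize(im[y:y+100,x:x+80],(400,500),interpolation=cv2.INTER_CUBIC)
cv2.imwrite('pics/m8.png',np.hstack([cr(a,320,120),cr(b,240,205)])[:,:,::-1])"
```

```text
t 14.82 tcp [0.5406 0.1549 0.1667] psi 87.46 F [-1.4 -0.1  1.9] M [-0.1   0.35 -0.03] gap 0.0212 q6 0.18
shift [0.0005, 0.0006, -0.0001] turn [0.05, -0.03, -0.14]
```

View pics/m8.png

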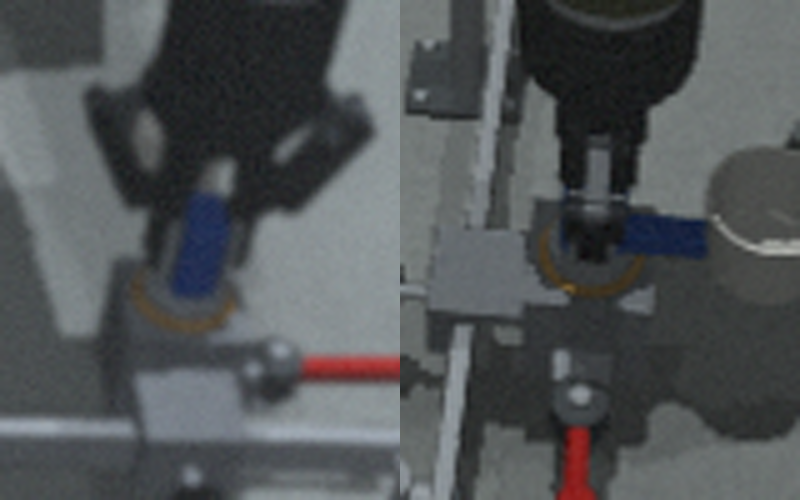

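Request:
carry_out --moves '[0.2, 0, 0, 0, 0, 0, 0, 0.2, 0, 0, 0, 0, 0, 0, 0.2, 0, 0, 0, 0, 0, 0, 0.2, 0, 0, -0.01, 0, 0, 0, 0.2, 0, 0, -0.03, 0, 0, 0]'

```text
clock: 15.55
tcp_pos: [0.5401, 0.1548, 0.2056]
orientation: [-0.001, 0.723, 0.691, -0.001]
wrist_force: [0.0, -0.4, 0.6]
finger_gap: 0.0514
```

Run:
```python
from m import *
to([.5412,.1553,.25],87.6)
p=onz('wrist',(259.5,24),.162,S[1]); print(p)
pv=np.array([.5416,.1549])+.056*np.array([np.sin(np.radians(2.4)),np.cos(np.radians(2.4))])
d=p[:2]-pv; print(pv,np.linalg.norm(d),'lever',np.radians(np.degrees(np.arctan2(d[1],d[0]))-87.6))
```

```text
t 15.55 tcp [0.5401 0.1548 0.2056] psi 87.47 F [ 0.  -0.4  0.6] M [ 0.   -0.01  0.  ] gap 0.0514 q6 0.18
shift [0.0006, 0.001, -0.0444] turn [-0.11, -0.0, -0.13]
[0.54522566 0.29325965 0.162     ]
[0.54394504 0.21085088] 0.08241872278904566 lever 0.026349270148379057
```

Request:
carry_out --moves '[0.2, 0, 0, -0.03, 0, 0, 0, 0.2, 0.02, 0.002, -0.012, 0, 0, 0, 0.2, 0.045, 0.002, 0, 0, 0, 0, 0.2, 0.045, 0.002, 0, 0, 0, 0, 0.2, 0.02, 0, 0, 0, 0, 0]'

```text
clock: 16.18
tcp_pos: [0.5554, 0.2864, 0.2569]
orientation: [0.002, 0.724, 0.69, 0.004]
wrist_force: [-0.3, 0.8, 0.5]
finger_gap: 0.0509
```

Request:
carry_out --moves '[0.2, 0, 0, 0, 0, 0, 0, 0.2, 0, 0, 0, 0, 0, 0, 0.2, 0, 0, 0, 0, 0, 0, 0.2, 0, 0, 0, 0, 0, 0, 0.2, 0, 0, 0, 0, 0, 0]'

```text
clock: 16.8
tcp_pos: [0.5554, 0.2835, 0.2575]
orientation: [0.003, 0.725, 0.689, 0.003]
wrist_force: [0.1, -1.1, 1.2]
finger_gap: 0.0515
```

Run:
```python
from h import *
to([.5452,.2958,.147],87.6)
s,a=snap('wrist','w5')
h=cv2.cvtColor(a,cv2.COLOR_RGB2HSV); m=(cv2.inRange(h,(0,150,60),(8,255,255))|cv2.inRange(h,(172,150,60),(180,255,255)))
n,l,q,c=cv2.connectedComponentsWithStats(m); i=1+np.argmax(q[1:,4]); print(q[i],c[i])
X=np.nonzero(l==i); 
print('pred top',proj('wrist',[.5452,.2958,.162],s),'bottom',proj('wrist',[.5452,.2958,.128],s))
cv2.imwrite('pics/m9.png',a[:,:,::-1])
```

```text
t 16.8 tcp [0.5554 0.2835 0.2575] psi 87.09 F [ 0.1 -1.1  1.2] M [-0.02 -0.01 -0.07] gap 0.0515 q6 0.4
shift [0.0116, -0.0117, 0.1104] turn [0.48, -0.06, -0.51]
[ 197  160   82   31 1029] [245.39747328 171.0058309 ]
pred top [[269.32265035 180.08971405]] bottom [[267.46397126 171.42528243]]
```

View pics/m9.png

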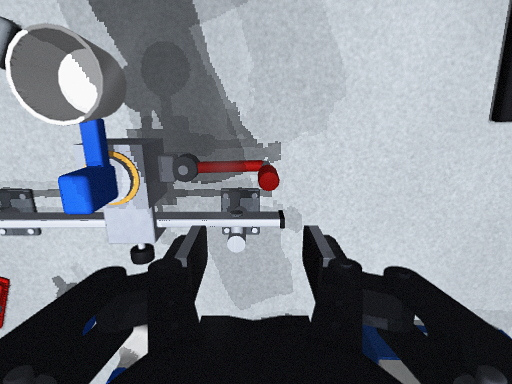

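Request:
carry_out --moves '[0.2, 0.0116, -0.0117, 0.015, 0.5, 0, -0.5, 0.2, 0, 0, 0.02, 0, 0, 0, 0.2, 0, 0, 0.015, 0, 0, 0, 0.2, 0, 0, 0, 0, 0, 0, 0.2, 0, 0, 0, 0, 0, 0]'

```text
clock: 17.48
tcp_pos: [0.5415, 0.2978, 0.2034]
orientation: [-0.002, 0.721, 0.693, -0.001]
wrist_force: [0.0, 0.3, 0.4]
finger_gap: 0.0517
```

```bash
python3 -c "
from h import *
to([.5452,.2958,.147],87.6)"
```

```text
t 17.48 tcp [0.5415 0.2978 0.2034] psi 87.71 F [0.  0.3 0.4] M [-0.03 -0.05  0.04] gap 0.0517 q6 0.41
shift [-0.0019, 0.004, 0.0564] turn [-0.22, -0.05, 0.11]
```

Request:
carry_out --moves '[0.2, -0.002, 0.004, 0.015, -0.2, 0, 0, 0.2, 0, 0, 0.015, 0, 0, 0, 0.2, 0, 0, 0.015, 0, 0, 0, 0.2, 0, 0, 0.007, 0, 0, 0, 0.2, 0, 0, 0, 0, 0, 0]'

```text
clock: 18.1
tcp_pos: [0.5459, 0.2953, 0.1478]
orientation: [-0.0, 0.721, 0.693, 0.0]
wrist_force: [-0.5, -0.6, 0.6]
finger_gap: 0.0516
```

```bash
python3 -c "
from h import *
to([.5452,.2958,.147],87.6)"
```

```text
t 18.1 tcp [0.5459 0.2953 0.1478] psi 87.68 F [-0.5 -0.6  0.6] M [-0.01 -0.07  0.04] gap 0.0516 q6 0.41
shift [0.0004, -0.0007, 0.0008] turn [0.0, -0.06, 0.08]
```

Now close lightly on the knob and plan the arc.

Request:
carry_out --moves '[-1, 0, 0, 0, 0, 0, 0, -1, 0, 0, 0, 0, 0, 0, -1, 0, 0, 0, 0, 0, 0, -1, 0, 0, 0, 0, 0, 0, -1, 0, 0, 0, 0, 0, 0]' --squeeze 30

```text
clock: 18.73
tcp_pos: [0.5462, 0.2957, 0.1486]
orientation: [-0.0, 0.721, 0.693, 0.001]
wrist_force: [0.3, 1.0, -1.6]
finger_gap: 0.017
```

```bash
cat > arc.py <<'E'
from h import *
import sys
pv=np.array([.54394,.21085])
def arc(dth,n=5):
    s=env.get_state();T=tool(s);t=T[:3,3][:2]-pv; r=np.linalg.norm(t)
    th=np.arctan2(t[1],t[0])-np.radians(87.6); print('theta',round(th,3),'r',round(r,4),'F',np.round(s['wrist_force'],1),'gap',round(s['finger_gap'],4),'z',round(T[2,3],4)); out=[]
    for k in range(n):
        a=np.radians(87.6)+th+dth*np.array([k,k+1]); p=.085*np.c_[np.cos(a),np.sin(a)]
        d=T[:3,:3].T@np.r_[p[1]-p[0],0]; out+=[-1,*np.round(d[:2],4).tolist(),0,0,0,0]
    print(out)
    to([*T[:3,3]],87.6)
arc(float(sys.argv[1]))
E
python3 arc.py .13
```

```text
theta 0.015 r 0.0849 F [ 0.3  1.  -1.6] gap 0.017 z 0.1486
[-1, -0.0009, -0.011, 0, 0, 0, 0, -1, -0.0023, -0.0108, 0, 0, 0, 0, -1, -0.0037, -0.0104, 0, 0, 0, 0, -1, -0.005, -0.0099, 0, 0, 0, 0, -1, -0.0062, -0.0091, 0, 0, 0, 0]
t 18.73 tcp [0.5462 0.2957 0.1486] psi 87.69 F [ 0.3  1.  -1.6] M [-0.01 -0.05  0.04] gap 0.017 q6 0.41
shift [0.0, 0.0, 0.0] turn [0.07, -0.1, 0.09]
```

Request:
carry_out --moves '[-1, -0.0009, -0.011, 0, 0, 0, 0, -1, -0.0023, -0.0108, 0, 0, 0, 0, -1, -0.0037, -0.0104, 0, 0, 0, 0, -1, -0.005, -0.0099, 0, 0, 0, 0, -1, 0, 0, 0, 0, 0, 0]'

```text
clock: 19.35
tcp_pos: [0.5063, 0.2887, 0.1486]
orientation: [0.0, 0.72, 0.694, 0.007]
wrist_force: [0.0, -3.1, -1.6]
finger_gap: 0.0168
```

```bash
python3 arc.py .12
```

```text
theta 0.493 r 0.0865 F [ 0.  -3.1 -1.6] gap 0.0168 z 0.1486
[-1, -0.0053, -0.0087, 0, 0, 0, 0, -1, -0.0063, -0.008, 0, 0, 0, 0, -1, -0.0072, -0.0072, 0, 0, 0, 0, -1, -0.008, -0.0063, 0, 0, 0, 0, -1, -0.0087, -0.0053, 0, 0, 0, 0]
t 19.35 tcp [0.5063 0.2887 0.1486] psi 87.85 F [ 0.  -3.1 -1.6] M [-0.53  0.13  0.14] gap 0.0168 q6 0.42
shift [0.0, 0.0, 0.0] turn [0.57, -0.52, 0.24]
```

Request:
carry_out --moves '[-1, -0.006, -0.0085, 0, 0.3, -0.3, 0, -1, -0.0068, -0.008, 0, 0.2, -0.2, 0, -1, -0.0075, -0.0072, 0, 0, 0, 0, -1, -0.008, -0.0063, 0, 0, 0, 0, -1, 0, 0, 0, 0, 0, 0]'

```text
clock: 19.98
tcp_pos: [0.474, 0.2683, 0.1485]
orientation: [-0.005, 0.718, 0.696, 0.006]
wrist_force: [-0.1, -2.9, -2.1]
finger_gap: 0.0172
```

```bash
python3 arc.py .11
```

```text
theta 0.925 r 0.0904 F [-0.1 -2.9 -2.1] gap 0.0172 z 0.1485
[-1, -0.0077, -0.0053, 0, 0, 0, 0, -1, -0.0082, -0.0044, 0, 0, 0, 0, -1, -0.0087, -0.0035, 0, 0, 0, 0, -1, -0.009, -0.0025, 0, 0, 0, 0, -1, -0.0092, -0.0015, 0, 0, 0, 0]
t 19.98 tcp [0.474  0.2683 0.1485] psi 88.21 F [-0.1 -2.9 -2.1] M [-0.63  0.02  0.1 ] gap 0.0172 q6 0.39
shift [0.0, 0.0, 0.0] turn [-0.01, -0.88, 0.61]
```

Request:
carry_out --moves '[-1, -0.008, -0.0035, 0, 0, -0.5, 0, -1, -0.0085, -0.0025, 0, 0, -0.3, 0, -1, -0.009, -0.002, 0, 0, 0, 0, -1, -0.009, -0.001, 0, 0, 0, 0, -1, -0.009, 0, 0, 0, 0, 0]'

```text
clock: 20.6
tcp_pos: [0.4524, 0.2369, 0.1484]
orientation: [-0.018, 0.713, 0.701, 0.002]
wrist_force: [-8.0, 9.2, 3.4]
finger_gap: 0.0168
```

```bash
python3 arc.py .1
```

```text
theta 1.336 r 0.0952 F [-8.   9.2  3.4] gap 0.0168 z 0.1484
[-1, -0.0083, -0.0018, 0, 0, 0, 0, -1, -0.0084, -0.0009, 0, 0, 0, 0, -1, -0.0085, -0.0001, 0, 0, 0, 0, -1, -0.0085, 0.0008, 0, 0, 0, 0, -1, -0.0083, 0.0016, 0, 0, 0, 0]
t 20.6 tcp [0.4524 0.2369 0.1484] psi 88.98 F [-8.   9.2  3.4] M [1.62 1.47 0.35] gap 0.0168 q6 0.32
shift [0.0, 0.0, 0.0] turn [-1.32, -1.62, 1.4]
```

Request:
carry_out --moves '[-0.3, 0, 0, 0, 0, 0, 0, -0.3, 0, 0, 0, 0, 0, 0, -0.3, 0, 0.009, 0, -1.3, -1.6, 1.4, -0.3, 0, 0, 0, 0, 0, 0, -0.3, 0, 0, 0, 0, 0, 0]'

```text
clock: 21.22
tcp_pos: [0.4631, 0.2362, 0.1498]
orientation: [0.001, 0.722, 0.691, 0.001]
wrist_force: [0.6, -0.6, -0.6]
finger_gap: 0.03
```

Run:
```python
from h import *
to([.4615,.2300,.148],87.6)
s,a=snap('side','side3')
s,w=snap('wrist','w6')
A=cv2.resize(a[190:310,200:330],(390,360),interpolation=cv2.INTER_CUBIC)
B=cv2.resize(w,(400,300))
m=np.zeros((360,800,3),np.uint8); m[:,:390]=A; m[:300,400:]=B
cv2.imwrite('pics/m10.png',m[:,:,::-1])
```

```text
t 21.23 tcp [0.4631 0.2362 0.1498] psi 87.49 F [ 0.6 -0.6 -0.6] M [ 0.01 -0.04 -0.  ] gap 0.03 q6 0.36
shift [-0.0063, -0.0013, 0.0018] turn [0.16, 0.03, -0.11]
```

View pics/m10.png

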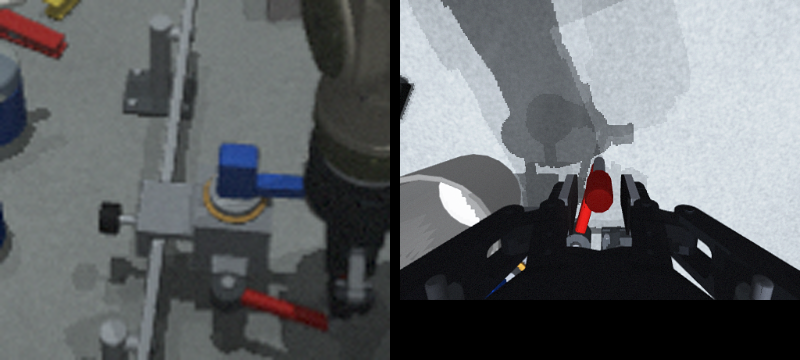

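Run:
```python
from h import *
s=env.get_state(); w=np.load('pics/w6.npy')
h=cv2.cvtColor(w,cv2.COLOR_RGB2HSV); m=(cv2.inRange(h,(0,150,60),(8,255,255))|cv2.inRange(h,(172,150,60),(180,255,255)))
for y in range(205,300,6):
    x=np.nonzero(m[y])[0]; print(y,(x.min(),x.max()) if len(x) else 0,end=' ')
pv=np.array([.54394,.21085])
for th in (1.0,1.1,1.2,1.3,1.4):
    a=np.radians(87.6)+th; p=pv+.085*np.array([np.cos(a),np.sin(a)])
    print(th,np.round(p,4),np.round(proj('wrist',[[*p,.162],[*p,.128]],s),1).tolist())
```

```text
205 0 211 (np.int64(246), np.int64(247)) 217 (np.int64(244), np.int64(246)) 223 (np.int64(243), np.int64(266)) 229 (np.int64(240), np.int64(269)) 235 (np.int64(239), np.int64(270)) 241 (np.int64(238), np.int64(270)) 247 (np.int64(236), np.int64(271)) 253 (np.int64(234), np.int64(272)) 259 (np.int64(233), np.int64(271)) 265 (np.int64(231), np.int64(267)) 271 (np.int64(230), np.int64(259)) 277 (np.int64(228), np.int64(242)) 283 (np.int64(226), np.int64(241)) 289 (np.int64(225), np.int64(239)) 295 (np.int64(224), np.int64(237)) 1.0 [0.4744 0.2597] [[305.8, 276.4], [295.9, 244.3]]
1.1 [0.4699 0.2525] [[290.7, 268.6], [283.6, 237.8]]
1.2 [0.4661 0.2449] [[274.5, 262.1], [270.6, 232.4]]
1.3 [0.4631 0.237 ] [[257.4, 257.0], [256.8, 228.2]]
1.4 [0.4609 0.2288] [[239.7, 253.5], [242.6, 225.3]]
```

Request:
carry_out --moves '[-1, 0, 0, 0, 0, 0, 0, -1, 0, 0, 0, 0, 0, 0, -1, -0.004, 0.001, 0, 0, 0, 0, -1, -0.006, 0.001, 0, 0, 0, 0, -1, -0.008, 0.001, 0, 0, 0, 0]'

```text
clock: 21.95
tcp_pos: [0.4605, 0.2283, 0.15]
orientation: [-0.012, 0.719, 0.695, 0.007]
wrist_force: [-1.7, 37.9, -4.8]
finger_gap: 0.0171
```

```bash
python3 arc.py .1
```

```text
theta 1.406 r 0.0853 F [-1.7 37.9 -4.8] gap 0.0171 z 0.15
[-1, -0.0084, -0.001, 0, 0, 0, 0, -1, -0.0085, -0.0002, 0, 0, 0, 0, -1, -0.0085, 0.0007, 0, 0, 0, 0, -1, -0.0084, 0.0015, 0, 0, 0, 0, -1, -0.0082, 0.0023, 0, 0, 0, 0]
t 21.95 tcp [0.4605 0.2283 0.15  ] psi 88.02 F [-1.7 37.9 -4.8] M [ 6.75  0.48 -0.05] gap 0.0171 q6 0.32
shift [0.0, 0.0, 0.0] turn [-0.44, -1.45, 0.42]
```

Request:
carry_out --moves '[-1, 0, 0, 0, 0, 0, 0, -0.3, 0, 0, 0, 0, 0, 0, -0.3, 0, 0, 0, 0, 0, 0, -0.3, 0.001, 0, 0, -0.4, -1.4, 0.4, -0.3, 0, 0, 0, 0, 0, 0]'

```text
clock: 22.58
tcp_pos: [0.4603, 0.2308, 0.1498]
orientation: [-0.001, 0.721, 0.693, 0.001]
wrist_force: [0.1, 2.3, -0.2]
finger_gap: 0.0298
```

```bash
python3 arc.py .1
```

```text
theta 1.379 r 0.086 F [ 0.1  2.3 -0.2] gap 0.0298 z 0.1498
[-1, -0.0084, -0.0012, 0, 0, 0, 0, -1, -0.0085, -0.0004, 0, 0, 0, 0, -1, -0.0085, 0.0005, 0, 0, 0, 0, -1, -0.0084, 0.0013, 0, 0, 0, 0, -1, -0.0082, 0.0022, 0, 0, 0, 0]
t 22.57 tcp [0.4603 0.2308 0.1498] psi 87.7 F [ 0.1  2.3 -0.2] M [0.33 0.05 0.02] gap 0.0298 q6 0.35
shift [0.0, 0.0, 0.0] turn [-0.02, -0.1, 0.1]
```

Request:
carry_out --moves '[-0.3, 0, 0, -0.005, 0, 0, 0, -0.3, 0, 0, -0.01, 0, 0, 0, -0.3, 0, 0, -0.02, 0, 0, 0, -0.3, 0, 0, -0.03, 0, 0, 0, -0.3, 0, 0, -0.03, 0, 0, 0]'

```text
clock: 23.2
tcp_pos: [0.4591, 0.2283, 0.2477]
orientation: [-0.0, 0.722, 0.692, -0.002]
wrist_force: [1.0, -0.7, -0.3]
finger_gap: 0.0298
```

Request:
carry_out --moves '[-0.3, 0.02, 0.01, -0.02, 0, 0, 0, -0.3, 0.02, 0.02, 0, 0, 0, 0, -0.3, 0, 0, 0, 0, 0, 0, -0.3, 0, 0, 0, 0, 0, 0, -0.3, 0, 0, 0, 0, 0, 0]'

```text
clock: 23.82
tcp_pos: [0.4922, 0.2658, 0.2748]
orientation: [0.002, 0.723, 0.691, 0.0]
wrist_force: [0.5, 0.6, 0.8]
finger_gap: 0.0296
```

Run:
```python
from h import *
s=st(); s,w=snap('wrist','w7'); _,a=snap('side','side4'); _,b=snap('scene','scene4')
def cr(im,x,y,W=120,H=90): return cv2.resize(im[y:y+H,x:x+W],(400,300),interpolation=cv2.INTER_CUBIC)
m=np.vstack([np.hstack([cv2.resize(w,(400,300)),cr(a,200,200)]),np.hstack([cr(b,310,130),cr(a,150,120,256,192)])])
cv2.imwrite('pics/m11.png',m[:,:,::-1])
```

```text
t 23.82 tcp [0.4922 0.2658 0.2748] q [ 0.354  0.274  0.072  1.366 -0.004  0.399] F [0.5 0.6 0.8] M [0.01 0.01 0.01] gap 0.0296
toolx [ 0.045  0.999 -0.003] z [ 0.004 -0.003 -1.   ]
```

View pics/m11.png

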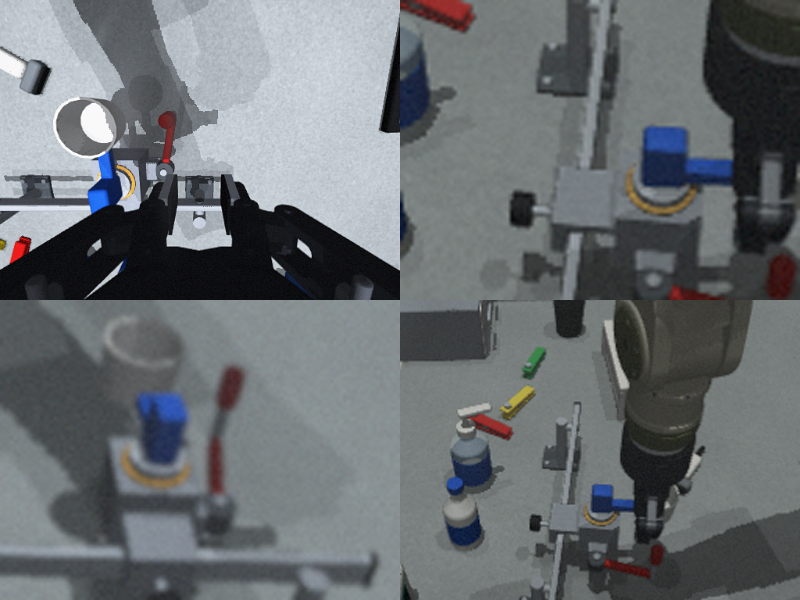

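Run:
```python
from h import *
s=env.get_state(); w=np.load('pics/w7.npy'); h=cv2.cvtColor(w,cv2.COLOR_RGB2HSV); m=(cv2.inRange(h,(0,150,60),(8,255,255))|cv2.inRange(h,(172,150,60),(180,255,255)))
for y in range(140,170,4):
    x=np.nonzero(m[y,190:250])[0]+190; print(y,(int(x.min()),int(x.max())) if len(x) else 0,end=' ')
pv=np.array([.54394,.21085])
for th in (1.2,1.3,1.4):
    a=np.radians(87.6)+th; p=pv+.085*np.array([np.cos(a),np.sin(a)])
    print(th,np.round(proj('wrist',[[*p,.162],[*p,.128]],s),1).tolist())
c=np.array([.5416,.1549]); 
for yaw in(-12,-2.4,8):
    y=np.radians(yaw); t=np.linspace(0,2*np.pi,60); p=c-.08*np.array([np.cos(y),np.sin(y)])
    q=proj('wrist',np.c_[p[0]+.031*np.cos(t),p[1]+.031*np.sin(t),np.full(60,.1905)],s); print(yaw,'rim box in viewed px',np.round(np.r_[q.min(0),q.max(0)]/1.28,1))
```

```text
140 0 144 0 148 (205, 216) 152 (203, 214) 156 (203, 214) 160 (205, 216) 164 (211, 220) 168 (213, 219) 1.2 [[230.0, 159.7], [233.0, 154.0]]
1.3 [[220.7, 156.6], [224.7, 151.3]]
1.4 [[211.0, 154.5], [216.2, 149.4]]
-12 rim box in viewed px [ 71.2  98.  134.5 159.8]
-2.4 rim box in viewed px [ 57.3  96.8 120.9 158.8]
8 rim box in viewed px [ 42.7  98.2 106.5 160. ]
```

```bash
python3 -c "
from h import *
print(env.hand_in()); st()"
```

```text
the job is handed in; nothing more can be done
None
the job is handed in; nothing more can be done
```

The holder is seated in the clamp, its cup points out from the front, and the red lever is fully shut. I handed the job in at about 24 s of the 67 s allowed.

- **Fit:** I lifted the holder out of the stand and turned it to match the socket's flats, which I measured at about -23°. The post went in with no noticeable force. The collar touched down at the expected height with about 5 N of contact.
- **Swing and lock:** I swung the holder about 20° with the post still in, then let go of the grip. I closed the lever by its knob. The jaws slid about 10 mm off the knob's centre on the way, so I re-gripped once and pushed on. The lever reached its stop with about 38 N at the wrist, and then I let go and backed away.

**Last checks:**
- In the final wrist picture the lever reads about 1.4 rad and the cup points within about 2° of squarely outward.
- The pictures show the collar down on the brass bush. The gripper stands clear, with wrist force near zero.
- The other things that show in the last pictures look undisturbed. I did not measure them, and I did not look at the bag hook again.
- No check failed or disagreed. The hand-in gives no verdict.

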